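Open the ratchet bin holder for a second bin

TASK

Make room for another parts bin in the bin holder: press the red release button on the yellow jaw down until it snaps and stays down, then push the jaw fully back along its bar, away from the blue bin, until it meets the end stop. Leave the bin in the holder and everything else on the bench where it stands, and do not shove the holder's bin with the jaw.

Things in the scene. Friction and masses are not known exactly. Their poses are not given: they have to be found in the camera images.
- holder: Bin holder screwed to the bench: grey base 160 x 370 x 8 mm, aluminium end plate (78 mm high) at its -y end, steel notched ratchet bar (16 mm wide, top 60 mm high) along x = +80 mm, ending in a dark stop block at y = +180 mm. Origin at bench level, at the base's middle in y, in line with the jaw plate's and bin's middle in x (22 mm off the base's middle). The jaw goes back along +y.
- jaw (a joint): Jaw position along the bar, m: 0 nearest the bin, 0.154 fully back at the end stop; front face at y = value - 64 mm in the holder's frame. With the release up the ratchet blocks it going back (after up to 7 mm of play) but lets it click forward to the bin. Released, it slides with 2 N friction plus 12 N per m/s, and stays where left.
- jaw_top (a point): Middle of the top edge of the jaw's front face (towards the bin), 110 mm above the bench. Upright yellow plate 112 mm wide, 8 mm thick, 12 to 110 mm high, sloping brace reaching 75 mm back behind it; a black carriage (46 x 85 mm, top 80 mm high) beside its +x end rides on the bar. The plate stands 47 mm above the bin's rim: push its front face there towards holder +y. Axes as the holder's.
- release (a joint): Travel of the red release button, m: 0 up (ratchet engaged), 0.0125 at the bottom. Sprung up; pressing takes 2 N rising to about 4 N, and past about 9 mm a catch snaps in and it stays at about 0.011, released; let go earlier it springs back up. It may start a few mm down where the pawl rides on a tooth.
- release_top (a point): Centre of the top of the red button, which moves with it: round, 30 mm across, on a black collar on the carriage, 80 mm to +x and 55 mm to +y of the jaw's front face middle (holder axes), top 96 mm above the bench when up, 84 mm at the bottom, 85 mm caught down. Press straight down.
- held_bin: Blue open parts bin with small metal parts standing in the holder, 110 x 100 x 55 mm, walls 4 mm, rim 63 mm above the bench, loose, about 0.45 kg; origin under its middle, axes as the holder's. The gap from bin to jaw is 5 to 50 mm.
- spare_bin: The same kind of blue bin (110 x 100 x 55 mm), loose, standing on the bench to the robot's right; to be left alone. Origin under its middle.
- carton: Small cardboard carton 90 x 70 x 60 mm, loose, standing beyond the holder's bar; to be left alone. Origin under its middle.
- tape_roll: Roll of brown tape lying flat, 90 mm across, 24 mm high, loose, beyond the holder's bar; to be left alone. Origin under its middle.
- jar: Small jar 56 mm across, 75 mm high, loose, on the robot's left; to be left alone. Origin under its middle.
- driver: Screwdriver lying on the bench on the robot's left, loose; to be left alone. Origin on the bench under its middle, along its x axis.
There are look-alikes about, which are no part of the job. Leave any black, pink or turquoise look-alike of the held_bin alone.

How it is judged:
By the outcome, as a careful person would: the job done as asked, in the order asked, and still so for the second after the job is handed in, with the robot touching nothing.
It also fails if it takes over 40 s, if anything falls off the work surface, if the arm or the gripper's body presses on something with over 40 N, if the wrist force passes 120 N, or if a joint passes its speed limit or range.

ROBOT

A 6-joint arm with a two-finger parallel gripper is mounted at the origin on the work surface. World frame = base frame: x ahead of the robot, y to its left, z up, the work surface at z = 0. Lengths are in m, angles in rad, forces in N, time in s.
With the tool pointing down it reaches from about 0.325 to 1 m from the base axis. Payload 5.1 kg.
Tool frame: the origin (TCP) lies on the mounting face of the last link; the fingertips stand 173 mm ahead of it and the grasp point (between the pads) lies 155 mm ahead of it; z points along the fingers, y is the line along which they close (so a half turn about z gives the same grasp; the last joint's range is limited). The gripper opens to 85 mm and grips with 20 to 120 N. Pads are 22 mm wide; open, the fingers measure 114 mm over their backs; the gripper's body (76 mm by 85 mm) begins 54 mm behind the grasp point. The pads swing forward as they close: fully open they stand 13 mm farther back than shut.
Start: joints at [-1.382, 0.124, 1.65, -0, 1.367, -0.083], TCP at [0.174, -0.626, 0.405] pointing down, gripper open.
Joint ranges: [-2.61, 2.61], [-1.02, 2.33], [0.03, 2.71], [-1.35, 4.49], [0.32, 2.68], [-2.91, 2.91]. Speed limits (rad/s): [2.57, 2.57, 3.14, 3.14, 3.14, 3.14].

INTERFACE

Orientations are given as [roll, pitch, yaw] about the fixed x, y, z axes, in that order (R = Rz(yaw) Ry(pitch) Rx(roll)).
In Python, from station import get_obs, camera, sign_off gives the robot as it stands.
- The arm moves only by the shell command python3 -m creep 'ROWS' [FORCE]. ROWS is JSON, a list of rows, each an object with "linear": the shift along the world's x, y, z in mm, a list of three; "delta_rot": the turn, a rotation vector about the world's x, y, z in rad, a list of three; "gripper": the closure in counts, from 0 (fully open) to 255 (shut). In form: [{"linear": [tx, ty, tz], "delta_rot": [rx, ry, rz], "gripper": gripper}, ...]. A call has 1 to 12 rows; each row shifts and turns the commanded pose from where the row before left it; what a row does not reach is not made up. A row lasts 1/12 s, in which the tool goes at most 41.7 mm and 7.16 degrees, less where a joint would pass 70% of its speed; a pose out of reach is approached as far as the arm can. A call is refused whole if a number of a shift passes 41.7 or a number of a turn 0.125, either way. A call with a gripper value outside its range is refused whole. The fingers move at their own pace and stop on an object; FORCE is the grip in N (left out, the last holds). Time passes only in rows, so rows that do not move let the fingers close. It gives the time, the measured TCP pose, the force, the opening and the grip force at its end, in the units of the state.
- get_obs(): the state, without advancing time (a new reading comes with each control period).
- camera(name): name is "scene" or "top" or "wrist"; returns a dict with "color" (400x640x3 uint8, red, green, blue), "mtx" (3x3 intrinsics, pixels), "camera_from_world" (4x4, takes a point from world to camera coordinates); the wrist camera has in their place "T_tool_cam" (4x4, takes a point from camera to tool coordinates, whose origin is the TCP and whose axes are the flange's). Camera axes: x right, y down, z forward; pixel columns grow to the right and rows downward; lengths in m; the calibration is good to about 2 mm. A picture is of the moment at which its call begins: read the wrist's pose just before it. There is no depth.
- sign_off(): hands the job in; it is judged then, once.
The state is a dict: "t": time; "q": joint angles; "dq": joint speeds; "joint_torque": joint torques, N m; "tcp_pos": TCP position; "eef_rot": TCP orientation; "ft_force": force on the tool from outside, world axes, zero at the start; "wrist_torque": the same for the moment, N m; "width": opening from 0.0 (shut) to 1.0 (fully open); "grip_force": force on a finger pad.
Only numpy, scipy, OpenCV 4.12 (cv2) and the standard library are available. Lean on these libraries where they do the work, as an engineer would, in place of code of your own. Each camera call takes 0.05 s, during which the arm holds its last target. There are 200 camera calls.

## Working session

There is one attempt and no reset: what is moved stays moved. The work goes in short steps, Python scripts to look and compute and a shell command to move; the robot and the scene stay as the last step left them, time stands still between calls to the robot, and variables do not carry over. Pictures are saved under pics/ and viewed, at most 10 in all, crops included, and the job is handed in when it is done.

```bash
mkdir -p pics
python3 - <<'E'
from station import get_obs,camera
import cv2,numpy as np
print(get_obs())
for n in("top","scene"):
    c=camera(n);cv2.imwrite(f"pics/{n}0.png",c["color"][:,:,::-1]);print(n,c["mtx"].tolist(),np.round(c["camera_from_world"],4).tolist())
E
```

```text
{'t': 0.0, 'q': array([-1.38160054e+00,  1.24529442e-01,  1.65168186e+00,  1.97871724e-05,
        1.36753701e+00, -8.26291772e-02]), 'dq': array([ 7.82137015e-05, -2.99956539e-04,  8.14803343e-04, -1.59548034e-03,
       -2.41639132e-03,  1.17652815e-03]), 'joint_torque': array([-3.69206409e-04, -4.23612499e+01, -3.65450013e+01, -1.01777362e-04,
        7.05679107e-03, -1.77871721e-05]), 'tcp_pos': array([ 0.17442653, -0.62589791,  0.40343224]), 'eef_rot': array([-3.13944594e+00, -1.97223048e-04,  2.71820739e-01]), 'ft_force': array([-0.52264808, -0.06864019, -0.32266363]), 'wrist_torque': array([0.00254982, 0.01519907, 0.02873239]), 'grip_force': 0.0, 'width': 1.0021847045068284}
top [[445.0055233485039, 0.0, 323.38190620608], [0.0, 445.0055233485039, 193.29138000748486], [0.0, 0.0, 1.0]] [[0.0152, -0.9998, 0.0113, -0.0397], [-0.9949, -0.0162, -0.1, 0.5315], [0.1001, -0.0097, -0.9949, 1.3996], [0.0, 0.0, 0.0, 1.0]]
scene [[471.5158934241274, 0.0, 319.8945354252748], [0.0, 471.5158934241274, 190.83979920971322], [0.0, 0.0, 1.0]] [[0.8388, 0.5445, -0.0011, -0.4215], [0.4116, -0.6355, -0.6532, -0.1706], [-0.3564, 0.5475, -0.7571, 1.5611], [0.0, 0.0, 0.0, 1.0]]
```

View pics/top0.png

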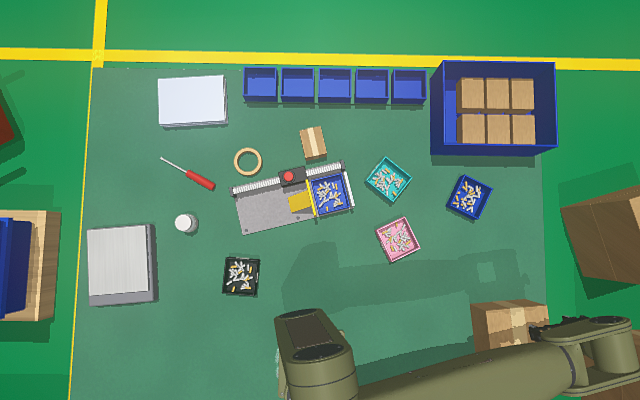

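View pics/scene0.png

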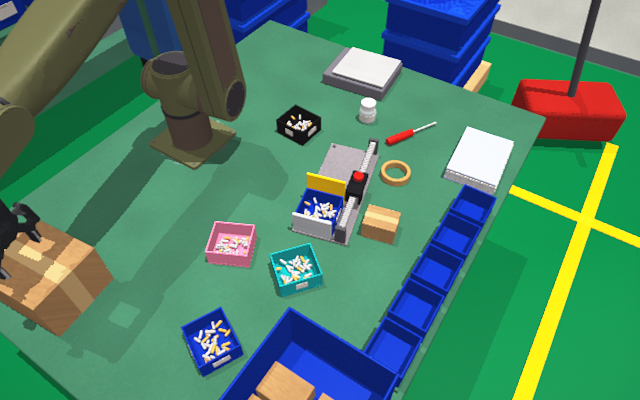

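Candidates: the red button is at top (288,176), and the red driver handle at (200,181) looks similar. The held bin is at (329,193). Its look-alikes are the spare bin (469,197), black (241,275), pink (397,239), turquoise (388,180) and the row at the back (y≈85). The jaw is the yellow plate at (311,197). I'll check this with one close crop.

Run:
```python
import cv2,numpy as np
a=cv2.imread("pics/top0.png")[145:245,220:370]; b=cv2.imread("pics/scene0.png")[130:250,280:420]
a=cv2.resize(a,None,fx=5,fy=5,interpolation=cv2.INTER_CUBIC)
cv2.imwrite("pics/c0.png",a)
```

```text
(no output)
```

View pics/c0.png

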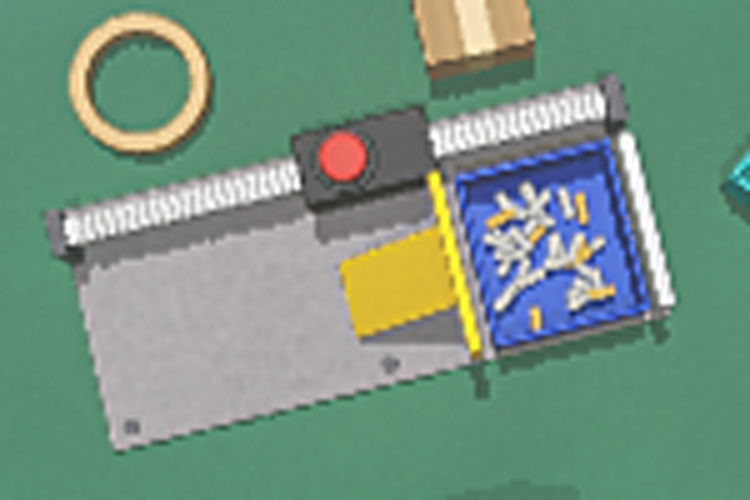

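The crop shows the red button at crop (342,158), which is top (288.4,176.6). The yellow plate's top edge runs from (438,174) to (479,355). The bar's stop block is at (57,235) and its other end at (614,100). The bin is to the right of the jaw, with a small gap.

```bash
cat > h.py <<'E'
import numpy as np
from station import get_obs,camera
def ray(c,u,v,z,T=None):
    T=c["camera_from_world"] if T is None else T
    W=np.linalg.inv(T);d=W[:3,:3]@np.linalg.solve(c["mtx"],[u,v,1]);o=W[:3,3]
    return o+d*(z-o[2])/d[2]
E
python3 - <<'E'
from h import *
import cv2
c=camera("top")
P=lambda x,y,z:ray(c,220+(x+.5)/5-.5,145+(y+.5)/5-.5,z)
b=P(342,158,.094);print("btn",b)
p1,p2=P(443,172,.11),P(484,354,.11);print("plate front",p1,p2,np.linalg.norm(p1-p2))
s,e=P(73,233,.06),P(605,103,.06);print("bar",s,e,np.linalg.norm(s-e))
d=(s-e)[:2];ang=np.arctan2(d[1],d[0]);print("hold y angle",ang,"yaw",ang-np.pi/2, "plate", np.arctan2(*(p1-p2)[1::-1]))
yaw=ang-np.pi/2;ex=np.array([np.cos(yaw),np.sin(yaw)]);ey=np.array([-ex[1],ex[0]])
m=(p1+p2)[:2]/2;print("mid",m,"btn rel",(b[:2]-m)@ex,(b[:2]-m)@ey)
r=[P(*q,.063)[:2] for q in((457,178),(493,350),(612,145),(650,318))]
print("bin rim rel mid",[((q-m)@ex,(q-m)@ey) for q in r],"stop rel",(s[:2]-m)@ey)
# scene check of button
c=camera("scene");im=c["color"].astype(int)
k=(im[...,0]>150)&(im[...,1]<90)&(im[...,2]<90);k[:160]=0;k[195:]=0;k[:,:340]=0;k[:,375:]=0
v,u=np.nonzero(k);print(u.mean(),v.mean(),u.min(),u.max(),v.min(),v.max(),ray(c,u.mean(),v.mean(),.092))
w=camera("wrist");print(w["mtx"].tolist(),np.round(w["T_tool_cam"],4).tolist())
E
```

```text
btn [0.57613872 0.07846565 0.094     ]
plate front [0.56640348 0.01606129 0.11      ] [ 0.45664762 -0.01059392  0.11      ] 0.1129462125599991
bar [0.53074155 0.24774473 0.06      ] [ 0.6185881  -0.08394653  0.06      ] 0.3431269592243686
hold y angle 1.829696599119034 yaw 0.25890027232413737 plate 0.23824658752203953
mid [0.51152555 0.00273369] btn rel 0.08184846508714383 0.056665864618694224
bin rim rel mid [(np.float64(0.057004078924632266), np.float64(-0.009230808955313472)), (np.float64(-0.05303931750984439), np.float64(-0.0052333335288359956)), (np.float64(0.05394728017111636), np.float64(-0.10866788846996234)), (np.float64(-0.057228276481600976), np.float64(-0.1049656619022473))] stop rel 0.2319257131065359
358.2162162162162 175.5 353 363 171 180 [0.57927901 0.08023559 0.092     ]
[[356.1363315503489, 0.0, 312.40473154586766], [0.0, 356.1363315503489, 204.28863728159578], [0.0, 0.0, 1.0]] [[-0.0003, -0.9577, -0.2877, 0.0715], [1.0, -0.0, -0.0008, -0.0008], [0.0007, -0.2877, 0.9577, 0.0302], [0.0, 0.0, 0.0, 1.0]]
```

The measurements agree with the description. The plate is 113 mm wide against 112 given, and the button sits (82, 57) from the plate's middle against (80, 55). The gap is about 7 mm, and the tool's yaw already matches the holder. I'll move over the button with the gripper shut.

```bash
python3 -m creep '[{"linear":[20,35,0],"delta_rot":[0,0,0],"gripper":255},{"linear":[20,35,0],"delta_rot":[0,0,0],"gripper":255},{"linear":[20,35,0],"delta_rot":[0,0,0],"gripper":255},{"linear":[20,35,0],"delta_rot":[0,0,0],"gripper":255},{"linear":[20,35,0],"delta_rot":[0,0,0],"gripper":255},{"linear":[20,35,0],"delta_rot":[0,0,0],"gripper":255},{"linear":[20,35,0],"delta_rot":[0,0,0],"gripper":255},{"linear":[20,35,0],"delta_rot":[0,0,0],"gripper":255},{"linear":[20,35,0],"delta_rot":[0,0,0],"gripper":255},{"linear":[20,35,0],"delta_rot":[0,0,0],"gripper":255},{"linear":[20,35,0],"delta_rot":[0,0,0],"gripper":255},{"linear":[20,35,0],"delta_rot":[0,0,0],"gripper":255}]' 30
python3 -m creep '[{"linear":[20,35,0],"delta_rot":[0,0,0],"gripper":255},{"linear":[20,35,0],"delta_rot":[0,0,0],"gripper":255},{"linear":[20,35,0],"delta_rot":[0,0,0],"gripper":255},{"linear":[20,35,0],"delta_rot":[0,0,0],"gripper":255},{"linear":[10,18,0],"delta_rot":[0,0,0],"gripper":255},{"linear":[0,0,0],"delta_rot":[0,0,0],"gripper":255},{"linear":[0,0,0],"delta_rot":[0,0,0],"gripper":255}]'
python3 - <<'E'
from h import *
import cv2
from scipy.spatial.transform import Rotation as R
o=get_obs();c=camera("wrist");im=c["color"];cv2.imwrite("pics/w1.png",im[:,:,::-1])
T=np.eye(4);T[:3,:3]=R.from_euler("xyz",o["eef_rot"]).as_matrix();T[:3,3]=o["tcp_pos"]
W=np.linalg.inv(T@c["T_tool_cam"]);a=im.astype(int)
k=((a[...,0]>150)&(a[...,1]<90)&(a[...,2]<90)).astype(np.uint8)
n,l,s,g=cv2.connectedComponentsWithStats(k)
for i in range(1,n):
    if s[i,4]>60: print(s[i],g[i],ray(c,*g[i],.094,W))
print(o["tcp_pos"],o["width"])
E
```

```text
t: 1.25
tcp_pos: [0.4148, -0.2042, 0.4049]
eef_rot: [3.141, -0.001, 0.272]
ft_force: [0.4, -0.2, -0.2]
width: -0.001
grip_force: 0.0
t: 1.83
tcp_pos: [0.5047, -0.0472, 0.4045]
eef_rot: [3.141, 0.001, 0.274]
ft_force: [0.8, 0.1, 0.1]
width: 0.002
grip_force: 0.0
[ 152   29   41   44 1128] [169.94237589  51.4893617 ] [0.57571926 0.08151615 0.094     ]
[ 0.50467624 -0.04724686  0.40450699] 0.001798699617070316
```

View pics/w1.png

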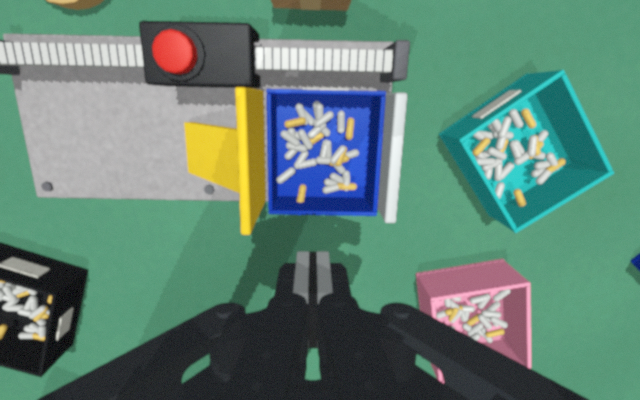

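The wrist view shows the red button at (170,51), on the black carriage of the yellow jaw beside the held bin. It works out to (0.576, 0.081), which agrees with the top view. I'll move above it and come down close.

```bash
python3 -m creep '[{"linear":[18,32,0],"delta_rot":[0,0,0],"gripper":255},{"linear":[18,32,0],"delta_rot":[0,0,0],"gripper":255},{"linear":[18,32,0],"delta_rot":[0,0,0],"gripper":255},{"linear":[18,31,0],"delta_rot":[0,0,0],"gripper":255},{"linear":[0,0,-40],"delta_rot":[0,0,0],"gripper":255},{"linear":[0,0,-40],"delta_rot":[0,0,0],"gripper":255},{"linear":[0,0,-30],"delta_rot":[0,0,0],"gripper":255},{"linear":[0,0,0],"delta_rot":[0,0,0],"gripper":255},{"linear":[0,0,0],"delta_rot":[0,0,0],"gripper":255}]'
python3 - <<'E'
from h import *
import cv2
o=get_obs();print(o["tcp_pos"],o["ft_force"])
cv2.imwrite("pics/w2.png",camera("wrist")["color"][:,:,::-1])
E
```

```text
t: 2.63
tcp_pos: [0.5757, 0.0775, 0.293]
eef_rot: [-3.141, 0.004, 0.27]
ft_force: [-0.3, -0.6, 0.1]
width: 0.001
grip_force: 0.0
[0.57570472 0.0775198  0.29298741] [-0.34720998 -0.61968231  0.06963211]
```

View pics/w2.png

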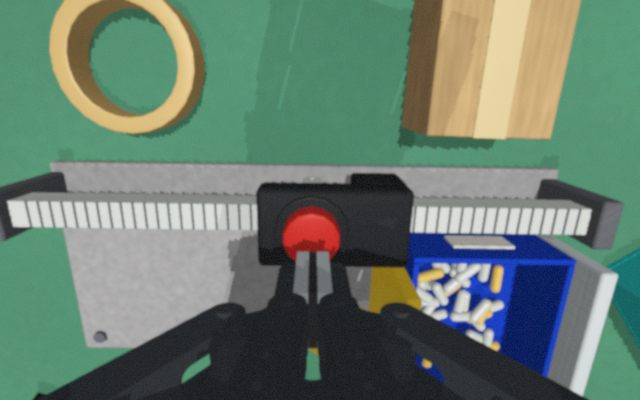

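The shut fingertips (313,255) are right over the red button (312,235), with the tips about 24 mm above it. Pressing now.

```bash
python3 -m creep '[{"linear":[0,1,-10],"delta_rot":[0,0,0],"gripper":255},{"linear":[0,1,-8],"delta_rot":[0,0,0],"gripper":255},{"linear":[0,0,-5],"delta_rot":[0,0,0],"gripper":255},{"linear":[0,0,-3],"delta_rot":[0,0,0],"gripper":255},{"linear":[0,0,-3],"delta_rot":[0,0,0],"gripper":255},{"linear":[0,0,-3],"delta_rot":[0,0,0],"gripper":255},{"linear":[0,0,0],"delta_rot":[0,0,0],"gripper":255},{"linear":[0,0,0],"delta_rot":[0,0,0],"gripper":255}]'
```

```text
t: 3.35
tcp_pos: [0.5768, 0.0809, 0.2634]
eef_rot: [3.141, -0.001, 0.272]
ft_force: [0.0, -0.1, 2.0]
width: 0.001
grip_force: 1.4
```

```bash
python3 -m creep '[{"linear":[0,0,-2],"delta_rot":[0,0,0],"gripper":255},{"linear":[0,0,-2],"delta_rot":[0,0,0],"gripper":255},{"linear":[0,0,0],"delta_rot":[0,0,0],"gripper":255},{"linear":[0,0,0],"delta_rot":[0,0,0],"gripper":255}]'; python3 -m creep '[{"linear":[0,0,-1.5],"delta_rot":[0,0,0],"gripper":255},{"linear":[0,0,-1],"delta_rot":[0,0,0],"gripper":255},{"linear":[0,0,0],"delta_rot":[0,0,0],"gripper":255},{"linear":[0,0,0],"delta_rot":[0,0,0],"gripper":255}]'
```

```text
t: 3.68
tcp_pos: [0.5767, 0.0809, 0.2587]
eef_rot: [3.141, -0.001, 0.272]
ft_force: [1.5, 0.0, 2.2]
width: 0.0
grip_force: 0.7
t: 4.02
tcp_pos: [0.5768, 0.0809, 0.2574]
eef_rot: [3.141, -0.0, 0.272]
ft_force: [-1.6, 0.7, 6.9]
width: 0.003
grip_force: 3.8
```

```bash
python3 -m creep '[{"linear":[0,0,-1],"delta_rot":[0,0,0],"gripper":255},{"linear":[0,0,0],"delta_rot":[0,0,0],"gripper":255}]'; python3 -m creep '[{"linear":[0,0,8],"delta_rot":[0,0,0],"gripper":255},{"linear":[0,0,29],"delta_rot":[0,0,0],"gripper":255},{"linear":[0,0,0],"delta_rot":[0,0,0],"gripper":255},{"linear":[0,0,0],"delta_rot":[0,0,0],"gripper":255}]'
python3 - <<'E'
from h import *
import cv2
cv2.imwrite("pics/w3.png",camera("wrist")["color"][:,:,::-1][150:350,200:450])
E
```

```text
t: 4.18
tcp_pos: [0.5769, 0.0809, 0.2574]
eef_rot: [3.141, -0.0, 0.272]
ft_force: [-5.6, -0.7, 13.1]
width: -0.0
grip_force: 6.3
t: 4.52
tcp_pos: [0.5769, 0.0809, 0.2937]
eef_rot: [3.141, -0.003, 0.272]
ft_force: [0.0, -0.3, -0.8]
width: 0.002
grip_force: 0.0
```

View pics/w3.png

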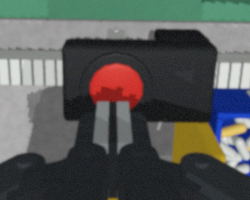

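The button bottomed at 13 N and now sits flush in its collar at crop (116,88), with no side wall showing, so it is caught. Next I'll move in front of the plate, above the bin rim.

```bash
python3 -m creep '[{"linear":[0,0,25],"delta_rot":[0,0,0],"gripper":255},{"linear":[-16,-35,0],"delta_rot":[0,0,0],"gripper":255},{"linear":[-16,-35,0],"delta_rot":[0,0,0],"gripper":255},{"linear":[-16,-35,0],"delta_rot":[0,0,-0.02],"gripper":255},{"linear":[0,0,0],"delta_rot":[0,0,0],"gripper":255},{"linear":[0,0,0],"delta_rot":[0,0,0],"gripper":255}]'
python3 - <<'E'
from h import *
import cv2
cv2.imwrite("pics/w4.png",camera("wrist")["color"][:,:,::-1])
E
```

```text
t: 5.07
tcp_pos: [0.5274, -0.0254, 0.3155]
eef_rot: [-3.14, 0.002, 0.249]
ft_force: [0.8, 0.5, 0.4]
width: -0.004
grip_force: 0.0
```

View pics/w4.png

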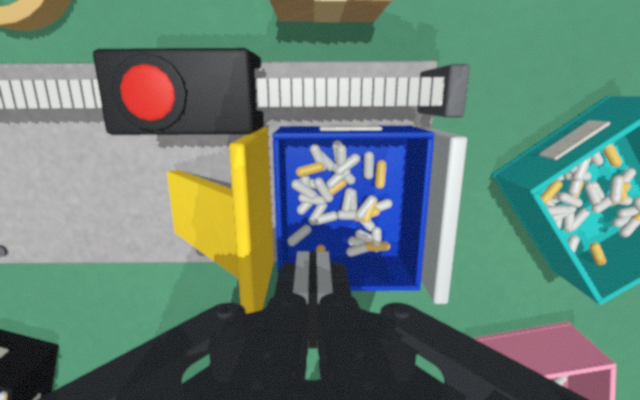

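The fingertips (313,255) are over the bin, clear in front of the plate, whose top edge is at column ~248. I'll go down to tip z≈0.088 and start pushing.

```bash
python3 -m creep '[{"linear":[0,0,-28],"delta_rot":[0,0,0],"gripper":255},{"linear":[0,0,-26],"delta_rot":[0,0,0],"gripper":255},{"linear":[0,0,0],"delta_rot":[0,0,0],"gripper":255},{"linear":[0,0,0],"delta_rot":[0,0,0],"gripper":255},{"linear":[-1.5,6,0],"delta_rot":[0,0,0],"gripper":255},{"linear":[-1.5,6,0],"delta_rot":[0,0,0],"gripper":255},{"linear":[-1.5,6,0],"delta_rot":[0,0,0],"gripper":255},{"linear":[-1.5,6,0],"delta_rot":[0,0,0],"gripper":255},{"linear":[-1.5,6,0],"delta_rot":[0,0,0],"gripper":255}]'
python3 -m creep '[{"linear":[-2,8,0],"delta_rot":[0,0,0],"gripper":255},{"linear":[-2,8,0],"delta_rot":[0,0,0],"gripper":255}]'
```

```text
t: 5.87
tcp_pos: [0.5215, 0.0064, 0.2649]
eef_rot: [3.14, -0.003, 0.252]
ft_force: [0.4, -3.4, 2.9]
width: 0.003
grip_force: 1.5
t: 6.03
tcp_pos: [0.5173, 0.0224, 0.2644]
eef_rot: [3.14, -0.002, 0.252]
ft_force: [1.4, -2.7, 2.8]
width: -0.006
grip_force: 1.6
```

The jaw slides freely at about 3 N. Continuing.

```bash
python3 -m creep '[{"linear":[-3,11.5,0],"delta_rot":[0,0,0],"gripper":255},{"linear":[-3,11.5,0],"delta_rot":[0,0,0],"gripper":255},{"linear":[-3,11.5,0],"delta_rot":[0,0,0],"gripper":255},{"linear":[-3,11.5,0],"delta_rot":[0,0,0],"gripper":255},{"linear":[-3,11.5,0],"delta_rot":[0,0,0],"gripper":255},{"linear":[-3,11.5,0],"delta_rot":[0,0,0],"gripper":255},{"linear":[-2,8,0],"delta_rot":[0,0,0],"gripper":255}]'; python3 -m creep '[{"linear":[-1,4,0],"delta_rot":[0,0,0],"gripper":255},{"linear":[-1,4,0],"delta_rot":[0,0,0],"gripper":255},{"linear":[-1,4,0],"delta_rot":[0,0,0],"gripper":255}]';  python3 -m creep '[{"linear":[-1,4,0],"delta_rot":[0,0,0],"gripper":255},{"linear":[-0.5,2,0],"delta_rot":[0,0,0],"gripper":255}]'
```

```text
t: 6.62
tcp_pos: [0.4963, 0.1004, 0.2629]
eef_rot: [-3.141, 0.001, 0.253]
ft_force: [1.9, -1.7, 2.9]
width: -0.005
grip_force: 1.6
t: 6.87
tcp_pos: [0.4935, 0.1112, 0.2627]
eef_rot: [-3.141, 0.002, 0.252]
ft_force: [0.6, -2.5, 2.6]
width: -0.006
grip_force: 1.3
t: 7.03
tcp_pos: [0.492, 0.1171, 0.2627]
eef_rot: [-3.141, 0.002, 0.252]
ft_force: [-1.4, -2.4, 1.3]
width: 0.003
grip_force: 1.2
```

```bash
python3 -m creep '[{"linear":[-0.5,2,0],"delta_rot":[0,0,0],"gripper":255},{"linear":[-0.5,2,0],"delta_rot":[0,0,0],"gripper":255},{"linear":[-0.5,2,0],"delta_rot":[0,0,0],"gripper":255},{"linear":[-0.5,2,0],"delta_rot":[0,0,0],"gripper":255}]';  python3 -m creep '[{"linear":[-0.5,2,0],"delta_rot":[0,0,0],"gripper":255},{"linear":[-0.5,2,0],"delta_rot":[0,0,0],"gripper":255}]';python3 -m creep '[{"linear":[-0.5,2,0],"delta_rot":[0,0,0],"gripper":255},{"linear":[0,0,0],"delta_rot":[0,0,0],"gripper":255}]'
```

```text
t: 7.37
tcp_pos: [0.4901, 0.1249, 0.2627]
eef_rot: [-3.142, 0.002, 0.252]
ft_force: [-2.2, -2.8, 0.2]
width: 0.0
grip_force: 1.2
t: 7.53
tcp_pos: [0.4892, 0.129, 0.2628]
eef_rot: [-3.142, 0.001, 0.252]
ft_force: [-1.9, -2.3, -1.2]
width: 0.002
grip_force: 1.1
t: 7.7
tcp_pos: [0.4889, 0.1313, 0.2631]
eef_rot: [-3.141, -0.0, 0.252]
ft_force: [-0.5, -0.4, 0.1]
width: -0.0
grip_force: 0.2
```

```bash
python3 -m creep '[{"linear":[-0.5,2,0],"delta_rot":[0,0,0],"gripper":255},{"linear":[-0.5,2,0],"delta_rot":[0,0,0],"gripper":255}]';  python3 -m creep '[{"linear":[-0.5,2,0],"delta_rot":[0,0,0],"gripper":255},{"linear":[-0.25,1,0],"delta_rot":[0,0,0],"gripper":255}]';python3 -m creep '[{"linear":[-0.25,1,0],"delta_rot":[0,0,0],"gripper":255},{"linear":[-0.25,1,0],"delta_rot":[0,0,0],"gripper":255}]'
```

```text
t: 7.87
tcp_pos: [0.488, 0.1349, 0.2632]
eef_rot: [3.141, -0.0, 0.252]
ft_force: [0.4, -2.7, -1.5]
width: -0.004
grip_force: 1.1
t: 8.03
tcp_pos: [0.4872, 0.1381, 0.2632]
eef_rot: [-3.142, -0.0, 0.252]
ft_force: [-0.2, -3.4, -1.4]
width: -0.001
grip_force: 1.1
t: 8.2
tcp_pos: [0.4868, 0.1399, 0.2632]
eef_rot: [3.141, -0.0, 0.252]
ft_force: [1.0, -6.3, -1.9]
width: -0.0
grip_force: 3.2
```

Force is rising, which suggests the stop. I'll press a little more to confirm.

```bash
python3 -m creep '[{"linear":[-0.25,1,0],"delta_rot":[0,0,0],"gripper":255},{"linear":[-0.25,1,0],"delta_rot":[0,0,0],"gripper":255},{"linear":[0,0,0],"delta_rot":[0,0,0],"gripper":255}]'
```

```text
t: 8.45
tcp_pos: [0.4866, 0.1407, 0.2633]
eef_rot: [3.137, -0.0, 0.253]
ft_force: [2.2, -11.1, -1.5]
width: 0.0
grip_force: 5.4
```

It's at the stop: 11 N with no further motion. Backing off, lifting clear, then checking.

```bash
python3 -m creep '[{"linear":[2,-8,0],"delta_rot":[0,0,0],"gripper":255},{"linear":[3,-12,0],"delta_rot":[0,0,0],"gripper":255},{"linear":[0,0,35],"delta_rot":[0,0,0],"gripper":255},{"linear":[0,0,40],"delta_rot":[0,0,0],"gripper":255},{"linear":[0,0,40],"delta_rot":[0,0,0],"gripper":255},{"linear":[0,-20,30],"delta_rot":[0,0,0],"gripper":255},{"linear":[0,-30,0],"delta_rot":[0,0,0],"gripper":255},{"linear":[0,-30,0],"delta_rot":[0,0,0],"gripper":255},{"linear":[0,0,0],"delta_rot":[0,0,0],"gripper":255},{"linear":[0,0,0],"delta_rot":[0,0,0],"gripper":255}]'
python3 - <<'E'
from h import *
import cv2
cv2.imwrite("pics/w5.png",camera("wrist")["color"][:,:,::-1])
E
```

```text
t: 9.28
tcp_pos: [0.4913, 0.0406, 0.4087]
eef_rot: [-3.141, -0.001, 0.249]
ft_force: [-1.0, 0.3, 0.2]
width: -0.002
grip_force: 0.0
```

View pics/w5.png

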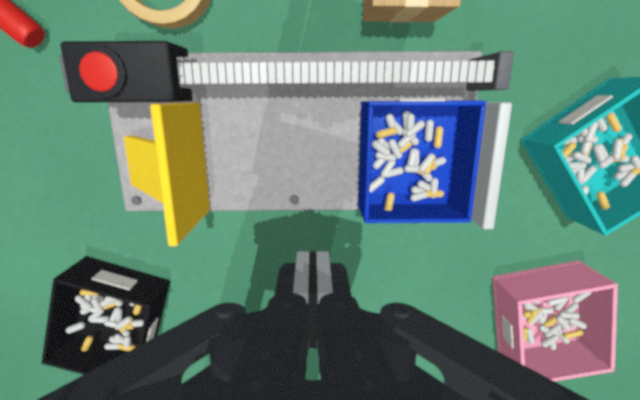

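The yellow jaw (180,170) is at the far end, with its carriage (120,70) hard against the stop. The button (99,71) is down, and the bin (422,160) is undisturbed at the end plate. Handing in.

```bash
python3 -c "
from station import sign_off
print(sign_off())"
```

```text
the job is handed in; nothing more can be done
None
```

I pressed the release until it caught down and pushed the jaw back to its end stop; the held bin still stands in the holder, nothing else was touched, and the job is handed in at about 9.3 s.

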